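Reset the length stop held by a left-hand clamp

TASK

The length stop on the packing jig stands too far from the new carton, and its clamp has a left-hand thread: turn the clamp lever clockwise (seen from above) until the stop is free, slide the stop up until it just rests against the near end of the carton, without shoving the carton hard or shifting it, and then turn the lever back anticlockwise until it is fully tight. Leave everything else where it stands.

Things in the scene. Friction and masses are not known exactly. Their poses are not given: they have to be found in the camera images.
- jig: Packing jig fixed to the bench: plywood bed 250 x 470 mm, 12 mm thick, with an aluminium rail 50 mm wide along it on the robot's side (top 32 mm above the bench, a dark steel strip in its groove). Origin on the bench; rail along y (centre line x = -40 mm), bed x -105 to 145 and y -225 to 245 mm. +y points from the stop to the carton.
- stop (a joint): Place of the length stop along jig +y, m (-0.15 to 0.08), growing towards the carton. A dark steel block (66 x 70 mm, top 60 mm above the bench) on the rail, with an upright aluminium plate 12 mm thick standing out over the bed (jig x -10 to 127 mm, 14 to 78 mm above the bench). Held with about 60 N when tight; free, it slides with 2.5 N plus 6 N per m/s.
- stop_face (a point): On the stop plate's face towards the carton: 60 mm in jig +x from the jig's y axis, 50 mm above the bench. Axes as the jig's. The stop rests against the carton when this face meets the carton's near end.
- stop_back (a point): On the stop plate's other face (away from the carton), right behind stop_face, 50 mm above the bench: the place to push the stop. The plate's top edge is 28 mm above it. Axes as the jig's.
- clamp_axis (a point): On the clamp's upright screw axis, in the middle of the stop's block (jig x = -40 mm), 78 mm above the bench; moves with the stop. The screw's top is 116 mm above the bench, 38 mm above this point.
- lever (a joint): Clamp lever angle, rad; grows CLOCKWISE seen from above, which loosens (left-hand thread, rises about 2 mm per rad). Dead stops at -0.1 (fully tight) and 2.7 (open). Below 0.35 tight, above 2.1 the stop is free. Its heading from clamp_axis to knob, anticlockwise from jig +x, is 4.35 minus this value: the swing lies on the robot's side. Turns with 0.15 to 0.25 N m, stays where left.
- knob (a point): Grip point of the upright round black knob at the lever's end, 85 mm from the clamp axis: 26 mm across, 64 mm tall, 76 to 140 mm above the bench when tight, 4 mm higher when open; this point is 21 mm below its top. The flat lever arm (16 mm wide, top 86 mm above the bench when tight) runs from its foot to the hub.
- carton: Closed brown carton, 100 mm (x) x 150 mm (y, along the rail) x 80 mm tall, 0.6 kg, lying on the bed with its far end against the end plate. Origin at the middle of its underside (12 mm above the bench); near end 75 mm from it in its -y. A black tape roll 76 mm across and 45 mm tall stands on it.
- end_plate: Fixed dark steel end plate (130 mm wide, 60 mm tall) on the bed, behind which the carton cannot go. Origin at the bottom of its face towards the carton; axes as the jig's.
- tape_roll: Roll of black tape, 76 mm across, 45 mm tall, standing on top of the carton; leave it there. Origin at the centre of its underside.
- pulley_b: Bystander: dark steel belt pulley, 83 mm across, 46 mm tall, on the bench to the robot's right.
- glue: Bystander: white bottle, 60 mm across, 160 mm tall, to the robot's left.
- mug: Bystander: white mug, 80 mm across, 90 mm tall, to the robot's left.
Mind the look-alikes: they are no part of the job. What is shaped like the carton but red or turquoise is not meant.

How it is judged:
On the way, in this order (a step that is already met when the one before it is completed fails the run):
1. the lever has been turned clockwise until the stop is free (above 2.1 rad), the stop still where it was (within 15 mm) and clear of the carton (value of joint lever above 2.1 rad and y of stop_face in the frame of carton below -0.085 m and distance of stop_face from where it was at the start of the episode below 0.015 m), for 0.1 s.
2. with the clamp not yet tight (lever above 1.2 rad), the stop is against the carton's end (within 5 mm) (y of stop_face in the frame of carton above -0.08 m and value of joint lever above 1.2 rad), for 0.2 s.
At the end, for the whole second after the job is handed in: The lever is tight again (below 0.35 rad), the stop rests against the carton's near end (gap under 5 mm), the carton is where it stood (within 8 mm) and at rest, with the tape roll still on it (within 20 mm) (value of joint lever below 0.35 rad and y of stop_face in the frame of carton above -0.08 m and distance of carton from where it was at the start of the episode below 0.008 m and distance of tape_roll from where it was at the start of the episode below 0.02 m and linear speed of carton below 0.02 m/s); the robot touches nothing.
It fails at once if the carton is shoved hard by the stop (over 40 N) (contact force between stop and carton above 40 N).
It fails at once if the carton is shifted by more than 20 mm or tipped (distance of carton from where it was at the start of the episode above 0.02 m or angle between carton's own z axis and vertical above 0.2 rad).
It fails at once if a bystander is knocked more than 40 mm away (distance of any of pulley_b, glue, mug, tape_roll from where it was at the start of the episode above 0.04 m).
It also fails if it takes over 66 s, if anything falls off the work surface, if the arm or the gripper's body presses on something with over 40 N, if the wrist force passes 120 N, or if a joint passes its speed limit or range.

ROBOT

A 6-joint arm with a two-finger parallel gripper is mounted at the origin on the work surface. World frame = base frame: x ahead of the robot, y to its left, z up, the work surface at z = 0. Lengths are in m, angles in rad, forces in N, time in s.
With the tool pointing down it reaches from about 0.375 to 0.925 m from the base axis. Payload 5.7 kg.
Tool frame: the origin (TCP) lies midway between the tips of the shut fingers; the grasp point (between the pads) lies 19 mm behind it (bot.pinch_z is the distance from the TCP to the grasp point, in m); z points along the fingers, y is the line along which they close (so a half turn about z gives the same grasp; the last joint's range is limited). The gripper opens to 85 mm and grips with 20 to 120 N. Pads are 22 mm wide; open, the fingers measure 114 mm over their backs; the gripper's body (76 mm by 85 mm) begins 54 mm behind the grasp point. The pads swing forward as they close: fully open they stand 13 mm farther back than shut.
Start: joints at [-1.291, 0.359, 1.51, -0, 1.272, -0.115], TCP at [0.231, -0.554, 0.231] pointing down, gripper open.
Joint ranges: [-2.97, 2.97], [-1.01, 2.36], [0.21, 2.38], [-0.96, 4.11], [0.2, 2.71], [-2.98, 2.98]. Speed limits (rad/s): [2.39, 2.39, 3.14, 3.14, 3.14, 3.14].

INTERFACE

Orientations are given as a unit quaternion [w, x, y, z].
In Python, from cell import sensors, capture, calibration, bot, boxes_of, place_of gives the robot as it stands.
- The arm moves only by the tool play_rows, never from a script. Its argument "targets" is a list of rows, each an object of numbers: "hand": the closure, from -1 (fully open) to 1 (shut); "tx", "ty", "tz": the shift along the world's x, y, z in cm; "rx", "ry", "rz": the turn, a rotation vector about the world's x, y, z in rad. A call has 1 to 12 rows; each row shifts and turns the commanded pose from where the row before left it; what a row does not reach is not made up. A row lasts 1/12 s, in which the tool goes at most 41.7 mm and 7.16 degrees, less where a joint would pass 70% of its speed; a pose out of reach is approached as far as the arm can. A call with a gripper value outside its range is refused whole. The fingers move at their own pace and stop on an object; the grip force is fixed at half the most. Time passes only in rows, so rows that do not move let the fingers close. It gives the time, the measured TCP pose, the force, the opening and the grip force at its end, in the units of the state.
- sensors.get_state(): the state, without advancing time (a new reading comes with each control period).
- capture(name): name is "scene" or "top"; returns the picture (480x640x3 uint8, blue, green, red); there is no depth.
- calibration(name): a dict with "camera_matrix" (3x3 intrinsics, pixels), "R" (3x3) and "t" (3): a world point X has camera coordinates R X + t. Camera axes: x right, y down, z forward; pixel columns grow to the right and rows downward; lengths in m; the calibration is good to about 2 mm. A picture is of the moment at which its call begins. calibration takes no time and is no camera call.
- bot.finish_job(): hands the job in; it is judged then, once.
Trained networks look in the newest picture that a camera, given by its name, has taken for a name from the list of things; names that differ only in an ending like _2 or _b are one class to them, and where a whole thing is asked for, a point or a joint stands for the part that bears it (a point fixed in the world has none). Each returns a list of dicts, best first, with "p" (0 to 1); they miss things now and then, are a little off and sometimes report something else, mostly with a low value. They report only what shows in the picture. A call takes as long as a camera call. They do not tell look-alikes from the thing itself.
- boxes_of(camera, thing): "box" ([left, top, right, bottom] in pixels, round what is visible of it).
- place_of(camera, thing): "centre" ([column, row] in pixels: a listed point, or the origin of a listed thing).
The state is a dict: "t": time; "joint_positions": joint angles; "dq": joint speeds; "effort": joint torques, N m; "tool_pos": TCP position; "tool_rot": TCP orientation; "force": force on the tool from outside, world axes, zero at the start; "moment": the same for the moment, N m; "gripper_width": finger opening in m; "finger_force": force on a finger pad.
Only numpy, scipy, OpenCV 4.12 (cv2) and the standard library are available. Lean on these libraries where they do the work, as an engineer would, in place of code of your own. Each camera call takes 0.05 s, during which the arm holds its last target. There are 200 camera calls.

## Working session

There is one attempt and no reset: what is moved stays moved. The work goes in short steps, Python scripts to look and compute and a tool call to move; the robot and the scene stay as the last step left them, time stands still between calls to the robot, and variables do not carry over. Pictures are saved under pics/ and viewed, at most 13 in all, crops included, and the job is handed in when it is done.

Besides the shell and the picture viewer there is one more tool, called after "Emit:" as name(argument=value, ...), one argument or row to a line, values as JSON. play_rows: Moves the arm, as the interface text tells. Its arguments: {"type":"object","properties":{"targets":{"type":"array"}},"required":["targets"]}

```bash
mkdir -p pics; cat > h.py <<'E'
import numpy as np, cv2
from cell import sensors, capture, calibration, bot, boxes_of, place_of
def ray(cam,px):
    c=calibration(cam);K=np.array(c["camera_matrix"]);R=np.array(c["R"]);t=np.array(c["t"])
    d=R.T@np.linalg.inv(K)@np.array([px[0],px[1],1.]);return -R.T@t,d
def atz(cam,px,z):
    o,d=ray(cam,px);return o+d*(z-o[2])/d[2]
def proj(cam,X):
    c=calibration(cam);p=np.array(c["camera_matrix"])@(np.array(c["R"])@np.array(X)+np.array(c["t"]));return p[:2]/p[2]
E
python3 - <<'E'
from h import *
for c in("scene","top"):
    cv2.imwrite(f"pics/{c}0.png",capture(c)); print(c,ray(c,(320,240)))
    for n,z in dict(jig=0,stop_face=.05,stop_back=.05,clamp_axis=.078,knob=.119,carton=.012,end_plate=.012,tape_roll=.092,pulley_b=0,glue=0,mug=0).items():
        for r in place_of(c,n)[:2]: print(n,round(r["p"],2),np.round(r["centre"],1),np.round(atz(c,r["centre"],z),4))
print(sensors.get_state())
E
```

```text
scene (array([ 1.14573575, -0.47455866,  0.69534239]), array([-0.57390516,  0.56294247, -0.59512468]))
jig 0.71 [286.9 309.9] [ 0.6047 -0.0432  0.    ]
stop_face 0.55 [286.3 332.4] [ 0.6872 -0.1138  0.05  ]
stop_back 0.9 [281.4 332.4] [ 0.6808 -0.1204  0.05  ]
clamp_axis 0.89 [226.9 308.9] [ 0.5833 -0.1718  0.078 ]
knob 0.77 [176.6 304.5] [ 0.5479 -0.2507  0.119 ]
carton 0.96 [333.5 288.4] [0.6362 0.0669 0.012 ]
carton 0.96 [443.9 202.7] [0.6063 0.5459 0.012 ]
tape_roll 0.78 [344.6 257.6] [0.6454 0.0893 0.092 ]
tape_roll 0.49 [281.6 334.1] [ 0.7142 -0.1458  0.092 ]
pulley_b 0.83 [111.1 353.4] [ 0.4545 -0.3655  0.    ]
glue 0.91 [392.7 224.6] [0.5628 0.3714 0.    ]
mug 0.79 [336.8 207.2] [0.3966 0.3276 0.    ]
top (array([0.44817523, 0.0746948 , 1.18304808]), array([ 0.07886364,  0.00553981, -0.99695164]))
jig 0.72 [371.7 214.2] [ 0.6089 -0.0442  0.    ]
stop_face 0.92 [405.2 183. ] [ 0.6787 -0.1173  0.05  ]
stop_back 0.92 [409.1 182.4] [ 0.6804 -0.1265  0.05  ]
stop_back 0.63 [203.1 226. ] [0.5634 0.356  0.05  ]
clamp_axis 0.97 [429.6 219.2] [ 0.5903 -0.1699  0.078 ]
knob 0.73 [328.3
[... 532 characters left out ...]
]
{'t': 1.2, 'joint_positions': array([-1.29110250e+00,  3.58797156e-01,  1.51037756e+00, -2.58527323e-05,
        1.27254226e+00, -1.15076332e-01]), 'dq': array([-0.00104221, -0.00178444,  0.00061658,  0.00030639, -0.00014459,
       -0.00040775]), 'effort': array([-2.19191215e-04, -5.27606392e+01, -2.79051143e+01, -3.42915228e-04,
        1.70738604e-03, -1.53243434e-05]), 'tool_pos': array([ 0.23074573, -0.55381943,  0.23127703]), 'tool_rot': array([-6.09370021e-05,  9.80581984e-01,  1.96109584e-01, -1.74244204e-05]), 'force': array([ 0.26984323, -0.88441394,  0.15539908]), 'moment': array([-0.01629689, -0.01712999, -0.04132236]), 'finger_force': 0.0, 'gripper_width': 0.08506777258795768}
```

View pics/scene0.png

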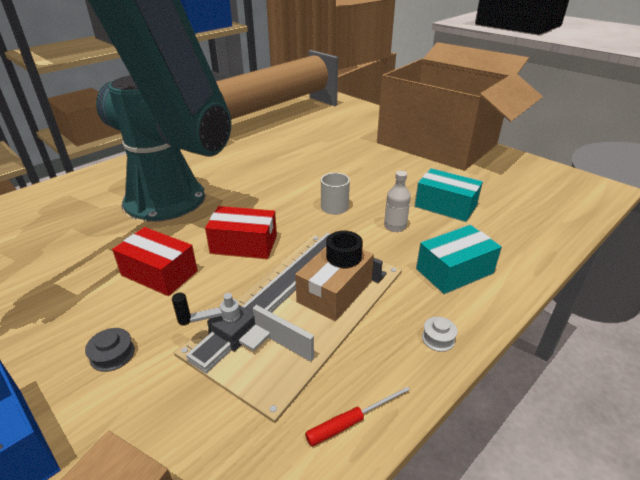

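View pics/top0.png

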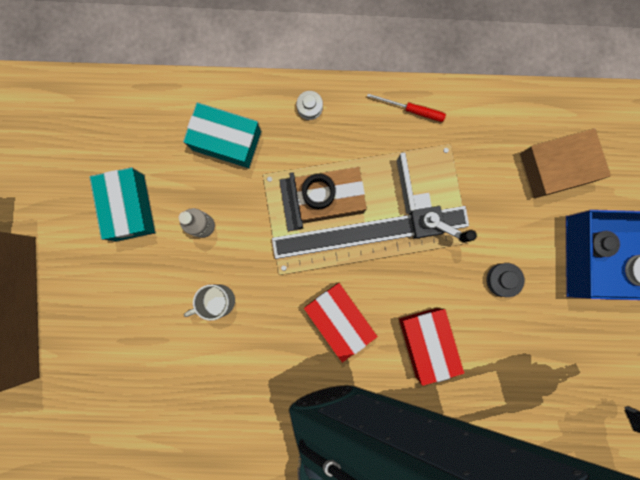

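The scene view shows the jig with the lever knob at (180,308), and the stop plate at (285,332) clear of the brown carton at (335,280). The top view puts the clamp hub at (430,219), the knob at (467,236), the rail running from (274,245) to (467,218), and the carton's near end at column 365.

```bash
cat >> h.py <<'E'
def tri(n,z0,tol=.04):
    A=[];b=[]
    g=None;out=[]
    for c in("top","scene"):
        capture(c); rs=place_of(c,n)
        if not rs: continue
        if g is not None: rs=sorted(rs,key=lambda r:np.linalg.norm(atz(c,r["centre"],z0)-g))
        elif n=="knob": rs=sorted(rs,key=lambda r:atz(c,r["centre"],z0)[1])
        r=rs[0];o,d=ray(c,r["centre"]);g=atz(c,r["centre"],z0);out.append(g)
        d=d/np.linalg.norm(d);P=np.eye(3)-np.outer(d,d);A.append(P);b.append(P@o)
    return np.linalg.lstsq(np.vstack(A),np.hstack(b),rcond=None)[0],out
E
python3 - <<'E'
from h import *
for n,z in dict(clamp_axis=.078,knob=.119,stop_face=.05,carton=.012).items(): print(n,*[np.round(v,4) for v in np.vstack([tri(n,z)[0],*tri(n,z)[1]])])
a=atz("top",(274,245),.032);b=atz("top",(467,218),.032);print(a,b,np.arctan2(-(a-b)[0],(a-b)[1]))
a=atz("top",(269,179),.012);b=atz("top",(446,150),.012);print(np.arctan2(-(a-b)[0],(a-b)[1]))
im=capture("top");cv2.imwrite("pics/c1.png",cv2.resize(im[130:290,255:495],None,fx=3.3,fy=3.3,interpolation=cv2.INTER_CUBIC))
E
```

```text
clamp_axis [ 0.5881 -0.1703  0.0787] [ 0.5899 -0.1703  0.078 ] [ 0.592  -0.1701  0.078 ]
knob [ 0.5525 -0.2466  0.1142] [ 0.547  -0.2424  0.119 ] [ 0.5533 -0.2528  0.119 ]
stop_face [ 0.6805 -0.1157  0.0544] [ 0.6731 -0.1147  0.05  ] [ 0.6827 -0.1134  0.05  ]
carton [ 0.2986 -0.1822  0.0076] [0.6392 0.0563 0.012 ] [0.6417 0.0638 0.012 ]
[0.52436763 0.19017906 0.032     ] [ 0.60156883 -0.26983803  0.032     ] 0.1662730173016613
0.19269293122563788
```

View pics/c1.png

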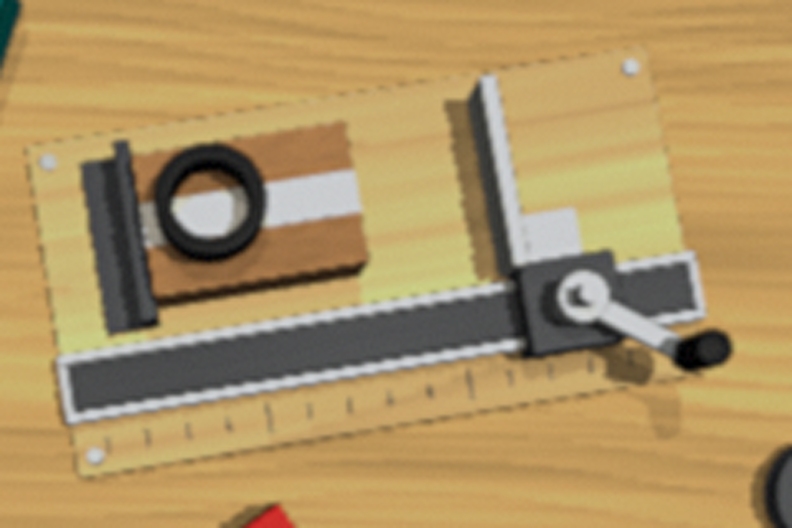

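The crop shows the knob top at full-image (470,235.5), the screw top at (431,219), the carton's near top edge from (360,167) to (366,209), and the plate's top edge near column 403.

```bash
python3 - <<'E'
from h import *
f=lambda x,y,z:atz("top",(255+x/3.3,130+y/3.3),z)
k=f(710,348,.140);h=f(581,294,.116);print("knob",k,"hub",h,np.hypot(*(k-h)[:2]),np.arctan2(*(k-h)[1::-1]))
c=[f(347,122,.092),f(367,262,.092)];p=[f(481,80,.078),f(508,268,.078)]
for th in(.166,.175,.185):
    ey=np.array([-np.sin(th),np.cos(th),0]);print(th,[v@ey for v in c],[v@ey for v in p], h@ey)
a=f(65,388,.032);b=f(698,285,.032);print("rail yaw",np.arctan2(-(a-b)[0],(a-b)[1]))
E
```

```text
knob [ 0.54927594 -0.24451144  0.14      ] hub [ 0.58575959 -0.16469736  0.116     ] 0.087757305707633 -1.999545425606464
0.166 [np.float64(-0.12280798672138833), np.float64(-0.12229962758879546)] [np.float64(-0.22220140196336705), np.float64(-0.2207473172482262)] -0.2592234997769019
0.175 [np.float64(-0.12904583368228692), np.float64(-0.12764950690039328)] [np.float64(-0.22861324442183048), np.float64(-0.2259494283906559)] -0.26416737266200324
0.185 [np.float64(-0.13596449355902998), np.float64(-0.13358167182987493)] [np.float64(-0.2357157731988899), np.float64(-0.23170806857771656)] -0.26963545168892544
rail yaw 0.1885865546510008
```

Emit:
play_rows(
  targets=[
    {"tx": 2.66, "ty": 2.57, "rz": 0.061, "hand": -0.2},
    {"tx": 2.66, "ty": 2.57, "rz": 0.061, "hand": -0.2},
    {"tx": 2.66, "ty": 2.57, "rz": 0.061, "hand": -0.2},
    {"tx": 2.66, "ty": 2.57, "rz": 0.061, "hand": -0.2},
    {"tx": 2.66, "ty": 2.57, "rz": 0.061, "hand": -0.2},
    {"tx": 2.66, "ty": 2.57, "rz": 0.061, "hand": -0.2},
    {"tx": 2.66, "ty": 2.57, "rz": 0.061, "hand": -0.2},
    {"tx": 2.66, "ty": 2.57, "rz": 0.061, "hand": -0.2},
    {"tx": 2.66, "ty": 2.57, "rz": 0.061, "hand": -0.2},
    {"tx": 2.66, "ty": 2.57, "rz": 0.061, "hand": -0.2},
    {"tx": 2.66, "ty": 2.57, "rz": 0.061, "hand": -0.2},
    {"tx": 2.66, "ty": 2.57, "rz": 0.061, "hand": -0.2},
  ],
)

```text
validation failed for argument at $.ta...
```

Emit:
play_rows(
  targets=[
    {"hand": -0.2},
    {"hand": -0.2},
    {"hand": -0.2},
    {"hand": -0.2},
  ],
)

```text
validation failed for argument at $.ta...
```

```bash
python3 - <<'E'
from h import *
s=sensors.get_state();print(s["tool_pos"],s["tool_rot"],s["joint_positions"],s["gripper_width"])
im=capture("scene");cv2.imwrite("pics/s2.png",cv2.resize(im[180:380,80:340],None,fx=3,fy=3,interpolation=cv2.INTER_CUBIC))
print([proj("scene",[.55,-.246,.14]),proj("scene",s["tool_pos"])])
E
```

```text
[ 0.23075609 -0.55383166  0.23127436] [-4.14320565e-05  9.80580259e-01  1.96118212e-01 -4.35151822e-06] [-1.29110574e+00  3.58798216e-01  1.51038291e+00 -1.94818707e-06
  1.27249483e+00 -1.15104199e-01] 0.08551039233858489
[array([177.29437314, 295.31397171]), array([-89.94224069, 250.77487963])]
```

View pics/s2.png

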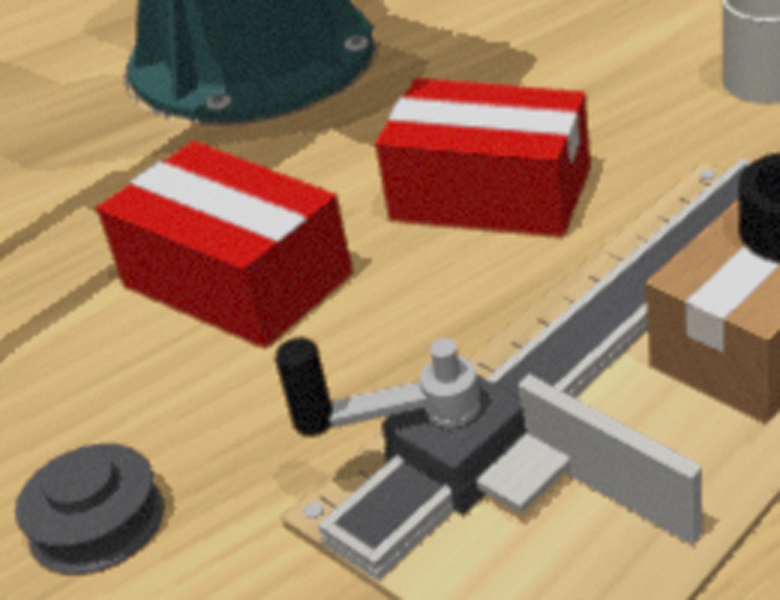

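The view shows the knob top at full-image (179,295), matching the projection of my estimate (177,295). The move was refused on its format, so I'll give every key in each row.

Emit:
play_rows(
  targets=[
    {"tx": 2.66, "ty": 2.57, "tz": 0, "rx": 0, "ry": 0, "rz": 0.061, "hand": -0.2},
    {"tx": 2.66, "ty": 2.57, "tz": 0, "rx": 0, "ry": 0, "rz": 0.061, "hand": -0.2},
    {"tx": 2.66, "ty": 2.57, "tz": 0, "rx": 0, "ry": 0, "rz": 0.061, "hand": -0.2},
    {"tx": 2.66, "ty": 2.57, "tz": 0, "rx": 0, "ry": 0, "rz": 0.061, "hand": -0.2},
    {"tx": 2.66, "ty": 2.57, "tz": 0, "rx": 0, "ry": 0, "rz": 0.061, "hand": -0.2},
    {"tx": 2.66, "ty": 2.57, "tz": 0, "rx": 0, "ry": 0, "rz": 0.061, "hand": -0.2},
    {"tx": 2.66, "ty": 2.57, "tz": 0, "rx": 0, "ry": 0, "rz": 0.061, "hand": -0.2},
    {"tx": 2.66, "ty": 2.57, "tz": 0, "rx": 0, "ry": 0, "rz": 0.061, "hand": -0.2},
    {"tx": 2.66, "ty": 2.57, "tz": 0, "rx": 0, "ry": 0, "rz": 0.061, "hand": -0.2},
    {"tx": 2.66, "ty": 2.57, "tz": 0, "rx": 0, "ry": 0, "rz": 0.061, "hand": -0.2},
    {"tx": 2.66, "ty": 2.57, "tz": 0, "rx": 0, "ry": 0, "rz": 0.061, "hand": -0.2},
    {"tx": 2.66, "ty": 2.57, "tz": 0, "rx": 0, "ry": 0, "rz": 0.061, "hand": -0.2},
  ],
)

```text
t: 3.9
tool_pos: [0.5511, -0.2439, 0.2314]
tool_rot: [0.0, 0.845, 0.535, 0.0]
force: [-0.1, -0.7, -0.7]
gripper_width: 0.051
finger_force: 0.0
```

Emit:
play_rows(
  targets=[
    {"tx": 0, "ty": 0, "tz": -3.2, "rx": 0, "ry": 0, "rz": 0, "hand": -0.2},
    {"tx": 0, "ty": 0, "tz": -3.2, "rx": 0, "ry": 0, "rz": 0, "hand": -0.2},
    {"tx": 0, "ty": 0, "tz": -3.2, "rx": 0, "ry": 0, "rz": 0, "hand": -0.2},
    {"tx": 0, "ty": 0, "tz": -3.2, "rx": 0, "ry": 0, "rz": 0, "hand": -0.2},
    {"tx": 0, "ty": 0, "tz": 0, "rx": 0, "ry": 0, "rz": 0, "hand": 0.05},
    {"tx": 0, "ty": 0, "tz": 0, "rx": 0, "ry": 0, "rz": 0, "hand": 0.2},
    {"tx": 0, "ty": 0, "tz": 0, "rx": 0, "ry": 0, "rz": 0, "hand": 0.2},
    {"tx": 0, "ty": 0, "tz": 0, "rx": 0, "ry": 0, "rz": 0, "hand": 0.2},
  ],
)

```text
t: 4.57
tool_pos: [0.5516, -0.2465, 0.1057]
tool_rot: [0.002, 0.845, 0.534, 0.001]
force: [1.1, -0.4, -0.3]
gripper_width: 0.0343
finger_force: 0.0
```

```bash
python3 - <<'E'
from h import *
im=capture("scene");cv2.imwrite("pics/s3.png",cv2.resize(im[200:380,100:340],None,fx=3,fy=3,interpolation=cv2.INTER_CUBIC))
E
```

```text
(no output)
```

View pics/s3.png

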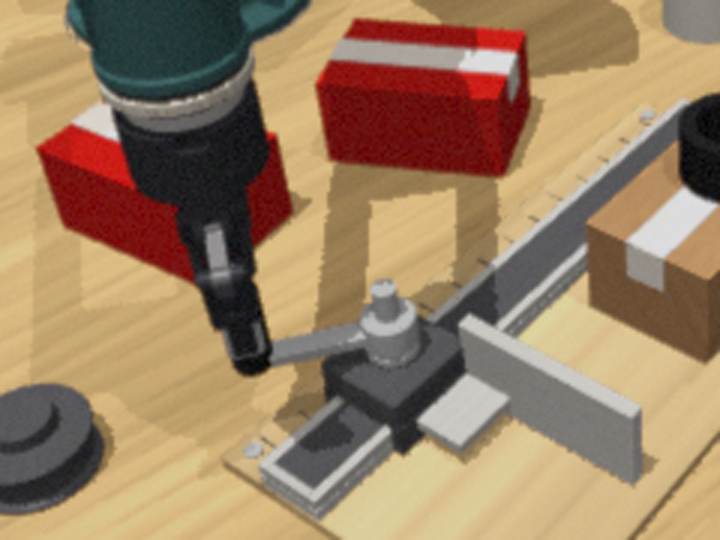

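The fingers straddle the knob at full-image (183,318), standing clear above the lever arm. Next I'll work out the arc.

```bash
cat >> h.py <<'E'
def arc(c,a0,r,da,n,dz,h,p0=None):
    p=np.array(p0) if p0 is not None else np.array([c[0]+r*np.cos(a0),c[1]+r*np.sin(a0)]);rows=[]
    for i in range(1,n+1):
        q=np.array([c[0]+r*np.cos(a0+i*da),c[1]+r*np.sin(a0+i*da)]);d=np.round((q-p)*100,2);p=p+d/100
        rows.append('{"tx": %g, "ty": %g, "tz": %g, "rx": 0, "ry": 0, "rz": %g, "hand": %g}'%(d[0],d[1],dz,da,h))
    print("["+", ".join(rows)+"]",p)
E
python3 -c "
from h import *
arc((.587,-.168),-1.994,.0861,-.12,19,.02,.2)"
```

```text
[{"tx": -0.91, "ty": 0.48, "tz": 0.02, "rx": 0, "ry": 0, "rz": -0.12, "hand": 0.2}, {"tx": -0.85, "ty": 0.59, "tz": 0.02, "rx": 0, "ry": 0, "rz": -0.12, "hand": 0.2}, {"tx": -0.78, "ty": 0.68, "tz": 0.02, "rx": 0, "ry": 0, "rz": -0.12, "hand": 0.2}, {"tx": -0.69, "ty": 0.77, "tz": 0.02, "rx": 0, "ry": 0, "rz": -0.12, "hand": 0.2}, {"tx": -0.59, "ty": 0.85, "tz": 0.02, "rx": 0, "ry": 0, "rz": -0.12, "hand": 0.2}, {"tx": -0.48, "ty": 0.91, "tz": 0.02, "rx": 0, "ry": 0, "rz": -0.12, "hand": 0.2}, {"tx": -0.37, "ty": 0.96, "tz": 0.02, "rx": 0, "ry": 0, "rz": -0.12, "hand": 0.2}, {"tx": -0.25, "ty": 1, "tz": 0.02, "rx": 0, "ry": 0, "rz": -0.12, "hand": 0.2}, {"tx": -0.13, "ty": 1.03, "tz": 0.02, "rx": 0, "ry": 0, "rz": -0.12, "hand": 0.2}, {"tx": -0.01, "ty": 1.03, "tz": 0.02, "rx": 0, "ry": 0, "rz": -0.12, "hand": 0.2}, {"tx": 0.11, "ty": 1.03, "tz": 0.02, "rx": 0, "ry": 0, "rz": -0.12, "hand": 0.2}, {"tx": 0.24, "ty": 1, "tz": 0.02, "rx": 0, "ry": 0, "rz": -0.12, "hand": 0.2}, {"tx": 0.36, "ty": 0.97, "tz": 0.02, "rx": 0, "ry": 0, "rz": -0.12, "hand": 0.2}, {"tx": 0.47, "ty": 0.92, "tz": 0.02, "rx": 0, "ry": 0, "rz": -0.12, "hand": 0.2}, {"tx": 0.57, "ty": 0.86, "tz": 0.02, "rx": 0, "ry": 0, "rz": -0.12, "hand": 0.2}, {"tx": 0.68, "ty": 0.78, "tz": 0.02, "rx": 0, "ry": 0, "rz": -0.12, "hand": 0.2}, {"tx": 0.76, "ty": 0.69, "tz": 0.02, "rx": 0, "ry": 0, "rz": -0.12, "hand": 0.2}, {"tx": 0.84, "ty": 0.6, "tz": 0.02, "rx": 0, "ry": 0, "rz": -0.12, "hand": 0.2}, {"tx": 0.91, "ty": 0.5, "tz": 0.02, "rx": 0, "ry": 0, "rz": -0.12, "hand": 0.2}] [ 0.55044014 -0.09000408]
```

Emit:
play_rows(
  targets=[
    {"tx": -0.91, "ty": 0.48, "tz": 0.02, "rx": 0, "ry": 0, "rz": -0.12, "hand": 0.2},
    {"tx": -0.85, "ty": 0.59, "tz": 0.02, "rx": 0, "ry": 0, "rz": -0.12, "hand": 0.2},
    {"tx": -0.78, "ty": 0.68, "tz": 0.02, "rx": 0, "ry": 0, "rz": -0.12, "hand": 0.2},
    {"tx": -0.69, "ty": 0.77, "tz": 0.02, "rx": 0, "ry": 0, "rz": -0.12, "hand": 0.2},
  ],
)

```text
t: 4.95
tool_pos: [0.519, -0.2212, 0.1063]
tool_rot: [0.002, 0.949, 0.315, 0.002]
force: [0.4, 0.2, 0.1]
gripper_width: 0.0338
finger_force: 0.6
```

Emit:
play_rows(
  targets=[
    {"tx": -0.59, "ty": 0.85, "tz": 0.02, "rx": 0, "ry": 0, "rz": -0.12, "hand": 0.2},
    {"tx": -0.48, "ty": 0.91, "tz": 0.02, "rx": 0, "ry": 0, "rz": -0.12, "hand": 0.2},
    {"tx": -0.37, "ty": 0.96, "tz": 0.02, "rx": 0, "ry": 0, "rz": -0.12, "hand": 0.2},
    {"tx": -0.25, "ty": 1, "tz": 0.02, "rx": 0, "ry": 0, "rz": -0.12, "hand": 0.2},
    {"tx": -0.13, "ty": 1.03, "tz": 0.02, "rx": 0, "ry": 0, "rz": -0.12, "hand": 0.2},
    {"tx": -0.01, "ty": 1.03, "tz": 0.02, "rx": 0, "ry": 0, "rz": -0.12, "hand": 0.2},
    {"tx": 0.11, "ty": 1.03, "tz": 0.02, "rx": 0, "ry": 0, "rz": -0.12, "hand": 0.2},
    {"tx": 0.24, "ty": 1, "tz": 0.02, "rx": 0, "ry": 0, "rz": -0.12, "hand": 0.2},
  ],
)

```text
t: 5.62
tool_pos: [0.5045, -0.1428, 0.1079]
tool_rot: [0.001, 0.987, -0.159, 0.002]
force: [-0.2, -2.5, 0.0]
gripper_width: 0.0341
finger_force: 0.8
```

Emit:
play_rows(
  targets=[
    {"tx": 0.36, "ty": 0.97, "tz": 0.02, "rx": 0, "ry": 0, "rz": -0.12, "hand": 0.2},
    {"tx": 0.47, "ty": 0.92, "tz": 0.02, "rx": 0, "ry": 0, "rz": -0.12, "hand": 0.2},
    {"tx": 0.57, "ty": 0.86, "tz": 0.02, "rx": 0, "ry": 0, "rz": -0.12, "hand": 0.2},
    {"tx": 0.68, "ty": 0.78, "tz": 0.02, "rx": 0, "ry": 0, "rz": -0.12, "hand": 0.2},
    {"tx": 0.76, "ty": 0.69, "tz": 0.02, "rx": 0, "ry": 0, "rz": -0.12, "hand": 0.2},
    {"tx": 0.84, "ty": 0.6, "tz": 0.02, "rx": 0, "ry": 0, "rz": -0.12, "hand": 0.2},
    {"tx": 0.91, "ty": 0.5, "tz": 0.02, "rx": 0, "ry": 0, "rz": -0.12, "hand": 0.2},
    {"tx": 0, "ty": 0, "tz": 0, "rx": 0, "ry": 0, "rz": 0, "hand": 0.2},
  ],
)

```text
t: 6.28
tool_pos: [0.5513, -0.0888, 0.109]
tool_rot: [-0.001, 0.837, -0.547, 0.002]
force: [0.0, -0.5, -0.4]
gripper_width: 0.0342
finger_force: 0.0
```

```bash
python3 - <<'E'
from h import *
s=sensors.get_state();print(s["joint_positions"],s["tool_pos"],s["force"])
im=capture("scene");cv2.imwrite("pics/s4.png",cv2.resize(im[200:380,150:390],None,fx=3,fy=3,interpolation=cv2.INTER_CUBIC))
for n,z in dict(clamp_axis=.08,knob=.122,stop_face=.05).items():
  for r in place_of("scene",n)[:2]:print(n,r["p"],atz("scene",r["centre"],z))
E
```

```text
[-2.83586536e-01  4.37525976e-01  1.73619530e+00  4.20115186e-04
  9.63496917e-01  2.44394156e+00] [ 0.55126105 -0.0887599   0.10904798] [ 0.0416555  -0.54428172 -0.4319516 ]
clamp_axis 0.59 [ 0.59422636 -0.17484623  0.08      ]
knob 0.75 [ 0.5490979  -0.09325635  0.122     ]
stop_face 0.76 [ 0.67921017 -0.11162148  0.05      ]
```

View pics/s4.png

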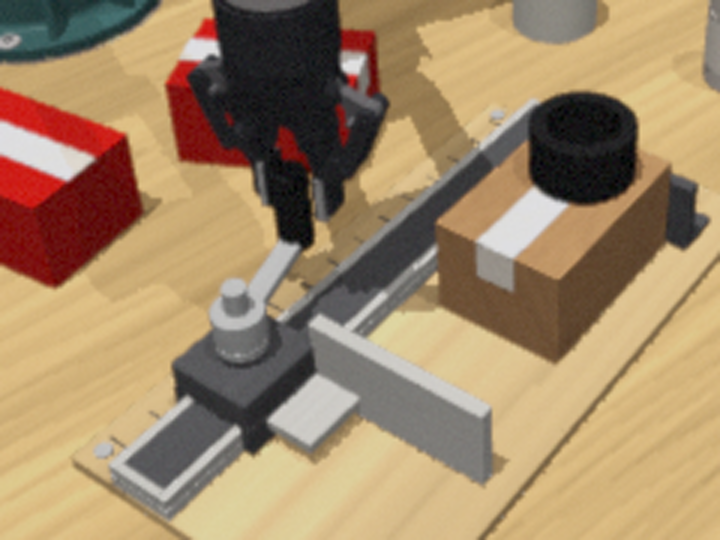

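The lever now points towards the carton, with the knob at about full-image (248,265). The stop hasn't moved, and lever is about 2.5 rad. I'll grip the knob and draw the stop along.

Emit:
play_rows(
  targets=[
    {"tx": 0, "ty": 0, "tz": 0, "rx": 0, "ry": 0, "rz": 0, "hand": 1},
    {"tx": 0, "ty": 0, "tz": 0, "rx": 0, "ry": 0, "rz": 0, "hand": 1},
    {"tx": 0, "ty": 0, "tz": 0, "rx": 0, "ry": 0, "rz": 0, "hand": 1},
    {"tx": 0, "ty": 0, "tz": 0, "rx": 0, "ry": 0, "rz": 0, "hand": 1},
    {"tx": 0, "ty": 0, "tz": 0, "rx": 0, "ry": 0, "rz": 0, "hand": 1},
  ],
)

```text
t: 6.9
tool_pos: [0.5485, -0.0891, 0.1075]
tool_rot: [0.0, 0.838, -0.545, 0.0]
force: [-2.6, 0.4, 7.4]
gripper_width: 0.0243
finger_force: 58.5
```

Emit:
play_rows(
  targets=[
    {"tx": -0.09, "ty": 0.5, "tz": 0, "rx": 0, "ry": 0, "rz": 0, "hand": 1},
    {"tx": -0.17, "ty": 0.98, "tz": 0, "rx": 0, "ry": 0, "rz": 0, "hand": 1},
    {"tx": -0.09, "ty": 0.5, "tz": 0, "rx": 0, "ry": 0, "rz": 0, "hand": 1},
  ],
)

```text
t: 7.15
tool_pos: [0.545, -0.069, 0.1074]
tool_rot: [0.0, 0.838, -0.545, 0.0]
force: [-2.5, -2.7, 6.0]
gripper_width: 0.0242
finger_force: 59.1
```

Emit:
play_rows(
  targets=[
    {"tx": -0.17, "ty": 0.98, "tz": 0, "rx": 0, "ry": 0, "rz": 0, "hand": 1},
    {"tx": -0.17, "ty": 0.98, "tz": 0, "rx": 0, "ry": 0, "rz": 0, "hand": 1},
    {"tx": -0.17, "ty": 0.98, "tz": 0, "rx": 0, "ry": 0, "rz": 0, "hand": 1},
    {"tx": -0.17, "ty": 0.98, "tz": 0, "rx": 0, "ry": 0, "rz": 0, "hand": 1},
    {"tx": -0.17, "ty": 0.98, "tz": 0, "rx": 0, "ry": 0, "rz": 0, "hand": 1},
    {"tx": -0.09, "ty": 0.5, "tz": 0, "rx": 0, "ry": 0, "rz": 0, "hand": 1},
    {"tx": 0, "ty": 0, "tz": 0, "rx": 0, "ry": 0, "rz": 0, "hand": 1},
  ],
)

```text
t: 7.73
tool_pos: [0.5343, -0.0138, 0.1074]
tool_rot: [0.0, 0.838, -0.545, -0.001]
force: [-4.7, 1.2, 9.7]
gripper_width: 0.0249
finger_force: 59.5
```

```bash
python3 - <<'E'
from h import *
im=capture("scene");cv2.imwrite("pics/s5.png",cv2.resize(im[200:380,190:390],None,fx=3.3,fy=3.3,interpolation=cv2.INTER_CUBIC))
E
```

```text
(no output)
```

View pics/s5.png

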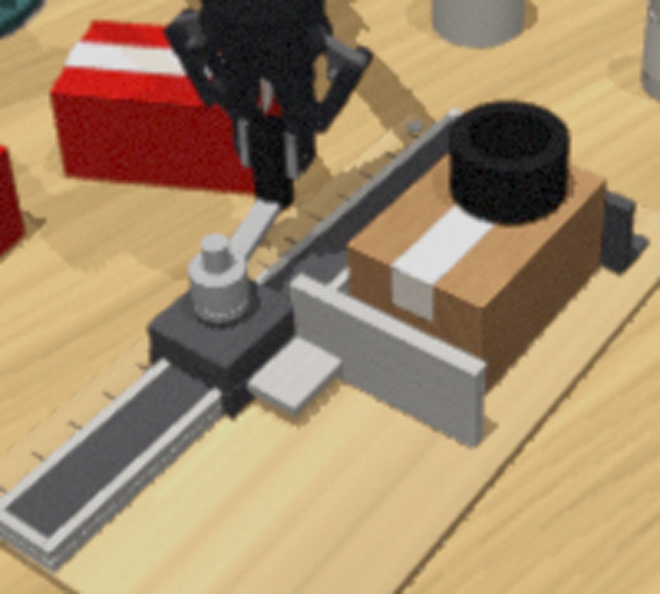

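The plate now stands roughly 20 mm short of the carton (near edge about full-image (300–340, 280–310)). I'll creep from here.

Emit:
play_rows(
  targets=[
    {"tx": -0.05, "ty": 0.3, "tz": 0, "rx": 0, "ry": 0, "rz": 0, "hand": 1},
    {"tx": -0.05, "ty": 0.3, "tz": 0, "rx": 0, "ry": 0, "rz": 0, "hand": 1},
    {"tx": -0.05, "ty": 0.2, "tz": 0, "rx": 0, "ry": 0, "rz": 0, "hand": 1},
    {"tx": -0.04, "ty": 0.2, "tz": 0, "rx": 0, "ry": 0, "rz": 0, "hand": 1},
  ],
)

```text
t: 8.12
tool_pos: [0.5328, -0.0053, 0.1073]
tool_rot: [0.001, 0.838, -0.545, -0.0]
force: [-4.1, -4.1, 9.2]
gripper_width: 0.0251
finger_force: 59.3
```

Emit:
play_rows(
  targets=[
    {"tx": -0.02, "ty": 0.1, "tz": 0, "rx": 0, "ry": 0, "rz": 0, "hand": 1},
    {"tx": -0.02, "ty": 0.1, "tz": 0, "rx": 0, "ry": 0, "rz": 0, "hand": 1},
    {"tx": -0.01, "ty": 0.1, "tz": 0, "rx": 0, "ry": 0, "rz": 0, "hand": 1},
  ],
)

```text
t: 8.37
tool_pos: [0.5322, -0.0024, 0.1073]
tool_rot: [0.001, 0.838, -0.545, -0.0]
force: [-4.8, -2.9, 8.1]
gripper_width: 0.025
finger_force: 59.3
```

Emit:
play_rows(
  targets=[
    {"tx": -0.02, "ty": 0.1, "tz": 0, "rx": 0, "ry": 0, "rz": 0, "hand": 1},
    {"tx": -0.02, "ty": 0.1, "tz": 0, "rx": 0, "ry": 0, "rz": 0, "hand": 1},
    {"tx": -0.01, "ty": 0.1, "tz": 0, "rx": 0, "ry": 0, "rz": 0, "hand": 1},
  ],
)

```text
t: 8.62
tool_pos: [0.5317, 0.0006, 0.1073]
tool_rot: [0.001, 0.838, -0.545, -0.001]
force: [-5.0, -3.9, 8.8]
gripper_width: 0.0247
finger_force: 59.3
```

Emit:
play_rows(
  targets=[
    {"tx": -0.02, "ty": 0.1, "tz": 0, "rx": 0, "ry": 0, "rz": 0, "hand": 1},
    {"tx": -0.02, "ty": 0.1, "tz": 0, "rx": 0, "ry": 0, "rz": 0, "hand": 1},
  ],
)

```text
t: 8.78
tool_pos: [0.5313, 0.0026, 0.1073]
tool_rot: [0.001, 0.838, -0.545, -0.001]
force: [-4.8, -3.1, 8.8]
gripper_width: 0.025
finger_force: 59.3
```

Emit:
play_rows(
  targets=[
    {"tx": -0.01, "ty": 0.08, "tz": 0, "rx": 0, "ry": 0, "rz": 0, "hand": 1},
    {"tx": -0.02, "ty": 0.08, "tz": 0, "rx": 0, "ry": 0, "rz": 0, "hand": 1},
  ],
)

```text
t: 8.95
tool_pos: [0.531, 0.0042, 0.1073]
tool_rot: [0.001, 0.838, -0.545, -0.001]
force: [-5.2, -3.5, 8.2]
gripper_width: 0.0247
finger_force: 59.3
```

```bash
python3 - <<'E'
from h import *
im=capture("top");cv2.imwrite("pics/t6.png",cv2.resize(im[150:260,280:440],None,fx=4.5,fy=4.5,interpolation=cv2.INTER_CUBIC))
E
```

```text
(no output)
```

View pics/t6.png

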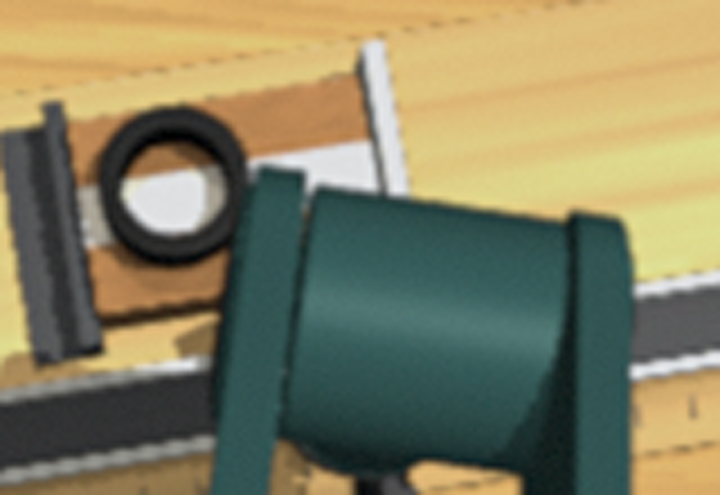

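From above, the plate's top edge, at full-image (362,160), now nearly meets the carton's near end. I'll carry on in sub-millimetre rows.

Emit:
play_rows(
  targets=[
    {"tx": -0.01, "ty": 0.07, "tz": 0, "rx": 0, "ry": 0, "rz": 0, "hand": 1},
    {"tx": -0.01, "ty": 0.07, "tz": 0, "rx": 0, "ry": 0, "rz": 0, "hand": 1},
  ],
)

```text
t: 9.17
tool_pos: [0.5307, 0.0056, 0.1073]
tool_rot: [0.001, 0.838, -0.545, -0.001]
force: [-4.0, -3.8, 9.3]
gripper_width: 0.0246
finger_force: 59.3
```

Emit:
play_rows(
  targets=[
    {"tx": -0.01, "ty": 0.07, "tz": 0, "rx": 0, "ry": 0, "rz": 0, "hand": 1},
    {"tx": -0.01, "ty": 0.07, "tz": 0, "rx": 0, "ry": 0, "rz": 0, "hand": 1},
  ],
)

```text
t: 9.33
tool_pos: [0.5304, 0.007, 0.1073]
tool_rot: [0.001, 0.838, -0.545, -0.001]
force: [-5.3, -3.5, 7.6]
gripper_width: 0.0248
finger_force: 59.3
```

Emit:
play_rows(
  targets=[
    {"tx": -0.01, "ty": 0.06, "tz": 0, "rx": 0, "ry": 0, "rz": 0, "hand": 1},
    {"tx": -0.01, "ty": 0.06, "tz": 0, "rx": 0, "ry": 0, "rz": 0, "hand": 1},
  ],
)

```text
t: 9.5
tool_pos: [0.5302, 0.0082, 0.1073]
tool_rot: [0.001, 0.838, -0.545, -0.001]
force: [-6.0, -4.5, 8.8]
gripper_width: 0.0248
finger_force: 59.3
```

Emit:
play_rows(
  targets=[
    {"tx": -0.01, "ty": 0.06, "tz": 0, "rx": 0, "ry": 0, "rz": 0, "hand": 1},
  ],
)

```text
t: 9.58
tool_pos: [0.5301, 0.0088, 0.1073]
tool_rot: [0.001, 0.838, -0.545, -0.001]
force: [-5.5, -4.5, 8.7]
gripper_width: 0.0247
finger_force: 59.3
```

Emit:
play_rows(
  targets=[
    {"tx": -0.01, "ty": 0.06, "tz": 0, "rx": 0, "ry": 0, "rz": 0, "hand": 1},
  ],
)

```text
t: 9.67
tool_pos: [0.53, 0.0094, 0.1073]
tool_rot: [0.001, 0.838, -0.545, -0.001]
force: [-5.0, -3.8, 8.8]
gripper_width: 0.0243
finger_force: 59.3
```

Emit:
play_rows(
  targets=[
    {"tx": -0.01, "ty": 0.06, "tz": 0, "rx": 0, "ry": 0, "rz": 0, "hand": 1},
  ],
)

```text
t: 9.75
tool_pos: [0.5298, 0.01, 0.1073]
tool_rot: [0.001, 0.838, -0.545, -0.001]
force: [-4.2, -6.1, 8.0]
gripper_width: 0.0246
finger_force: 59.4
```

Emit:
play_rows(
  targets=[
    {"tx": 0, "ty": 0.04, "tz": 0, "rx": 0, "ry": 0, "rz": 0, "hand": 1},
  ],
)

```text
t: 9.83
tool_pos: [0.53, 0.01, 0.1073]
tool_rot: [0.001, 0.838, -0.545, -0.0]
force: [-4.4, -6.5, 7.9]
gripper_width: 0.0242
finger_force: 59.3
```

Emit:
play_rows(
  targets=[
    {"tx": -0.01, "ty": 0.04, "tz": 0, "rx": 0, "ry": 0, "rz": 0, "hand": 1},
  ],
)

```text
t: 9.92
tool_pos: [0.53, 0.01, 0.1073]
tool_rot: [0.001, 0.838, -0.545, -0.0]
force: [-4.7, -8.7, 6.7]
gripper_width: 0.0251
finger_force: 59.3
```

The position stalls at y = 0.010 while the force climbs to about 9 N, so the stop is against the carton. I'll hold, open to a loose cage and turn back.

Emit:
play_rows(
  targets=[
    {"tx": 0, "ty": 0, "tz": 0, "rx": 0, "ry": 0, "rz": 0, "hand": 1},
    {"tx": 0, "ty": 0, "tz": 0, "rx": 0, "ry": 0, "rz": 0, "hand": 1},
    {"tx": 0, "ty": 0, "tz": 0, "rx": 0, "ry": 0, "rz": 0, "hand": 1},
    {"tx": 0, "ty": 0, "tz": 0, "rx": 0, "ry": 0, "rz": 0, "hand": 0.2},
    {"tx": 0, "ty": 0, "tz": 0, "rx": 0, "ry": 0, "rz": 0, "hand": 0.2},
    {"tx": 0, "ty": 0, "tz": 0, "rx": 0, "ry": 0, "rz": 0, "hand": 0.2},
  ],
)

```text
t: 10.42
tool_pos: [0.5312, 0.0115, 0.1069]
tool_rot: [-0.0, 0.838, -0.545, -0.0]
force: [0.3, 0.5, -0.3]
gripper_width: 0.0338
finger_force: 0.0
```

```bash
python3 - <<'E'
from h import *
s=sensors.get_state();p=s["tool_pos"];print(p,s["force"],s["gripper_width"])
c=np.array([.568,-.0675]);d=p[:2]-c;a=np.arctan2(d[1],d[0]);r=np.hypot(*d);print(a,r)
arc(c,a,r,.12,22,-.02,.2)
E
```

```text
[0.53120941 0.01146547 0.10687276] [ 0.29829477  0.48914606 -0.27057738] 0.033792359653226176
2.006799728374648 0.08711540044656652
[{"tx": -0.92, "ty": -0.5, "tz": -0.02, "rx": 0, "ry": 0, "rz": 0.12, "hand": 0.2}, {"tx": -0.85, "ty": -0.6, "tz": -0.02, "rx": 0, "ry": 0, "rz": 0.12, "hand": 0.2}, {"tx": -0.78, "ty": -0.7, "tz": -0.02, "rx": 0, "ry": 0, "rz": 0.12, "hand": 0.2}, {"tx": -0.68, "ty": -0.79, "tz": -0.02, "rx": 0, "ry": 0, "rz": 0.12, "hand": 0.2}, {"tx": -0.59, "ty": -0.87, "tz": -0.02, "rx": 0, "ry": 0, "rz": 0.12, "hand": 0.2}, {"tx": -0.47, "ty": -0.93, "tz": -0.02, "rx": 0, "ry": 0, "rz": 0.12, "hand": 0.2}, {"tx": -0.37, "ty": -0.98, "tz": -0.02, "rx": 0, "ry": 0, "rz": 0.12, "hand": 0.2}, {"tx": -0.24, "ty": -1.01, "tz": -0.02, "rx": 0, "ry": 0, "rz": 0.12, "hand": 0.2}, {"tx": -0.12, "ty": -1.04, "tz": -0.02, "rx": 0, "ry": 0, "rz": 0.12, "hand": 0.2}, {"tx": 0.01, "ty": -1.04, "tz": -0.02, "rx": 0, "ry": 0, "rz": 0.12, "hand": 0.2}, {"tx": 0.13, "ty": -1.04, "tz": -0.02, "rx": 0, "ry": 0, "rz": 0.12, "hand": 0.2}, {"tx": 0.25, "ty": -1.01, "tz": -0.02, "rx": 0, 
[... 189 characters left out ...]
and": 0.2}, {"tx": 0.59, "ty": -0.86, "tz": -0.02, "rx": 0, "ry": 0, "rz": 0.12, "hand": 0.2}, {"tx": 0.7, "ty": -0.79, "tz": -0.02, "rx": 0, "ry": 0, "rz": 0.12, "hand": 0.2}, {"tx": 0.78, "ty": -0.69, "tz": -0.02, "rx": 0, "ry": 0, "rz": 0.12, "hand": 0.2}, {"tx": 0.86, "ty": -0.59, "tz": -0.02, "rx": 0, "ry": 0, "rz": 0.12, "hand": 0.2}, {"tx": 0.92, "ty": -0.49, "tz": -0.02, "rx": 0, "ry": 0, "rz": 0.12, "hand": 0.2}, {"tx": 0.98, "ty": -0.37, "tz": -0.02, "rx": 0, "ry": 0, "rz": 0.12, "hand": 0.2}, {"tx": 1.01, "ty": -0.26, "tz": -0.02, "rx": 0, "ry": 0, "rz": 0.12, "hand": 0.2}, {"tx": 1.04, "ty": -0.13, "tz": -0.02, "rx": 0, "ry": 0, "rz": 0.12, "hand": 0.2}] [ 0.56230941 -0.15443453]
```

Emit:
play_rows(
  targets=[
    {"tx": -0.46, "ty": -0.24, "tz": -0.01, "rx": 0, "ry": 0, "rz": 0.06, "hand": 0.2},
    {"tx": -0.46, "ty": -0.26, "tz": -0.01, "rx": 0, "ry": 0, "rz": 0.06, "hand": 0.2},
    {"tx": -0.43, "ty": -0.29, "tz": -0.01, "rx": 0, "ry": 0, "rz": 0.06, "hand": 0.2},
    {"tx": -0.42, "ty": -0.31, "tz": -0.01, "rx": 0, "ry": 0, "rz": 0.06, "hand": 0.2},
    {"tx": -0.4, "ty": -0.34, "tz": -0.01, "rx": 0, "ry": 0, "rz": 0.06, "hand": 0.2},
    {"tx": -0.38, "ty": -0.36, "tz": -0.01, "rx": 0, "ry": 0, "rz": 0.06, "hand": 0.2},
    {"tx": -0.35, "ty": -0.39, "tz": -0.01, "rx": 0, "ry": 0, "rz": 0.06, "hand": 0.2},
    {"tx": -0.33, "ty": -0.4, "tz": -0.01, "rx": 0, "ry": 0, "rz": 0.06, "hand": 0.2},
    {"tx": -0.31, "ty": -0.43, "tz": -0.01, "rx": 0, "ry": 0, "rz": 0.06, "hand": 0.2},
    {"tx": -0.28, "ty": -0.44, "tz": -0.01, "rx": 0, "ry": 0, "rz": 0.06, "hand": 0.2},
  ],
)

```text
t: 11.25
tool_pos: [0.4933, -0.0231, 0.1059]
tool_rot: [-0.001, 0.962, -0.272, 0.0]
force: [0.1, 2.2, -1.1]
gripper_width: 0.0343
finger_force: 0.8
```

```bash
python3 - <<'E'
from h import *
print(sensors.get_state()["force"])
im=capture("scene");cv2.imwrite("pics/s7.png",cv2.resize(im[220:360,210:370],None,fx=4.2,fy=4.2,interpolation=cv2.INTER_CUBIC))
E
```

```text
[ 0.05902352  2.16556279 -1.13224507]
```

View pics/s7.png

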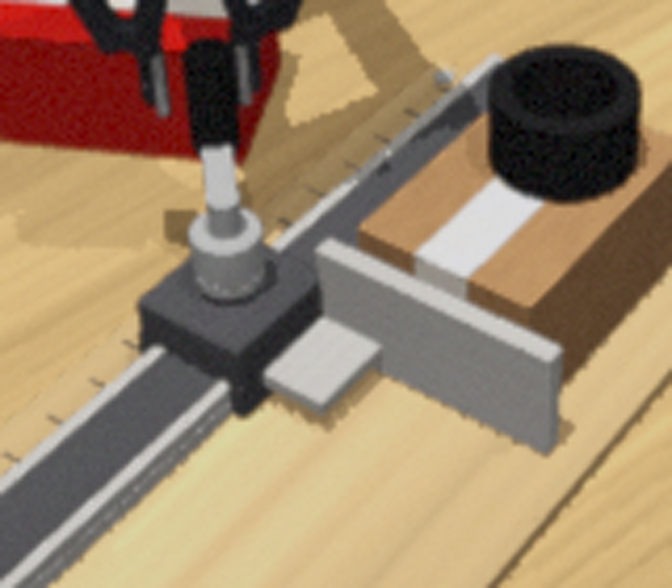

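The plate still sits against the carton's near end at full-image (318,298), with the lever at mid-swing. Carrying on.

Emit:
play_rows(
  targets=[
    {"tx": -0.47, "ty": -0.93, "tz": -0.02, "rx": 0, "ry": 0, "rz": 0.12, "hand": 0.2},
    {"tx": -0.37, "ty": -0.98, "tz": -0.02, "rx": 0, "ry": 0, "rz": 0.12, "hand": 0.2},
    {"tx": -0.24, "ty": -1.01, "tz": -0.02, "rx": 0, "ry": 0, "rz": 0.12, "hand": 0.2},
    {"tx": -0.12, "ty": -1.04, "tz": -0.02, "rx": 0, "ry": 0, "rz": 0.12, "hand": 0.2},
    {"tx": 0.01, "ty": -1.04, "tz": -0.02, "rx": 0, "ry": 0, "rz": 0.12, "hand": 0.2},
    {"tx": 0.13, "ty": -1.04, "tz": -0.02, "rx": 0, "ry": 0, "rz": 0.12, "hand": 0.2},
    {"tx": 0.25, "ty": -1.01, "tz": -0.02, "rx": 0, "ry": 0, "rz": 0.12, "hand": 0.2},
    {"tx": 0.37, "ty": -0.98, "tz": -0.02, "rx": 0, "ry": 0, "rz": 0.12, "hand": 0.2},
  ],
)

```text
t: 11.97
tool_pos: [0.487, -0.1031, 0.1039]
tool_rot: [-0.001, 0.979, 0.204, -0.001]
force: [-2.4, 2.0, -0.2]
gripper_width: 0.0343
finger_force: 1.4
```

Emit:
play_rows(
  targets=[
    {"tx": 0.49, "ty": -0.92, "tz": -0.02, "rx": 0, "ry": 0, "rz": 0.12, "hand": 0.2},
    {"tx": 0.59, "ty": -0.86, "tz": -0.02, "rx": 0, "ry": 0, "rz": 0.12, "hand": 0.2},
    {"tx": 0.7, "ty": -0.79, "tz": -0.02, "rx": 0, "ry": 0, "rz": 0.12, "hand": 0.2},
    {"tx": 0.78, "ty": -0.69, "tz": -0.02, "rx": 0, "ry": 0, "rz": 0.12, "hand": 0.2},
    {"tx": 0.86, "ty": -0.59, "tz": -0.02, "rx": 0, "ry": 0, "rz": 0.12, "hand": 0.2},
    {"tx": 0.92, "ty": -0.49, "tz": -0.02, "rx": 0, "ry": 0, "rz": 0.12, "hand": 0.2},
  ],
)

```text
t: 12.47
tool_pos: [0.5303, -0.1468, 0.1024]
tool_rot: [-0.002, 0.844, 0.536, -0.002]
force: [-3.2, -1.1, 0.9]
gripper_width: 0.0338
finger_force: 1.7
```

Emit:
play_rows(
  targets=[
    {"tx": 0.48, "ty": -0.2, "tz": -0.01, "rx": 0, "ry": 0, "rz": 0.06, "hand": 0.2},
    {"tx": 0.5, "ty": -0.17, "tz": -0.01, "rx": 0, "ry": 0, "rz": 0.06, "hand": 0.2},
  ],
)

```text
t: 12.63
tool_pos: [0.5405, -0.1507, 0.1022]
tool_rot: [-0.001, 0.811, 0.585, -0.001]
force: [-3.9, -1.3, 0.2]
gripper_width: 0.0345
finger_force: 1.6
```

Emit:
play_rows(
  targets=[
    {"tx": 0.5, "ty": -0.15, "tz": -0.01, "rx": 0, "ry": 0, "rz": 0.06, "hand": 0.2},
  ],
)

```text
t: 12.72
tool_pos: [0.5454, -0.1521, 0.1021]
tool_rot: [-0.001, 0.793, 0.609, -0.001]
force: [-3.8, -1.5, -0.2]
gripper_width: 0.034
finger_force: 1.7
```

Emit:
play_rows(
  targets=[
    {"tx": 0.34, "ty": -0.09, "tz": 0, "rx": 0, "ry": 0, "rz": 0.04, "hand": 0.2},
    {"tx": 0.34, "ty": -0.07, "tz": 0, "rx": 0, "ry": 0, "rz": 0.04, "hand": 0.2},
  ],
)

```text
t: 12.88
tool_pos: [0.5521, -0.1536, 0.102]
tool_rot: [-0.002, 0.769, 0.64, -0.001]
force: [-3.5, -1.6, -1.7]
gripper_width: 0.0343
finger_force: 1.7
```

Emit:
play_rows(
  targets=[
    {"tx": 0.34, "ty": -0.06, "tz": 0, "rx": 0, "ry": 0, "rz": 0.04, "hand": 0.2},
    {"tx": 0.2, "ty": -0.03, "tz": 0, "rx": 0, "ry": 0, "rz": 0.02, "hand": 0.2},
  ],
)

```text
t: 13.05
tool_pos: [0.5579, -0.1545, 0.1021]
tool_rot: [-0.001, 0.749, 0.662, -0.001]
force: [-3.0, -1.9, -1.5]
gripper_width: 0.0341
finger_force: 1.6
```

Emit:
play_rows(
  targets=[
    {"tx": 0.2, "ty": -0.03, "tz": 0, "rx": 0, "ry": 0, "rz": 0.02, "hand": 0.2},
  ],
)

```text
t: 13.13
tool_pos: [0.5599, -0.1548, 0.1022]
tool_rot: [-0.001, 0.743, 0.67, -0.001]
force: [-3.7, -1.7, -1.9]
gripper_width: 0.0341
finger_force: 1.6
```

Emit:
play_rows(
  targets=[
    {"tx": 0.2, "ty": -0.02, "tz": 0, "rx": 0, "ry": 0, "rz": 0.02, "hand": 0.2},
    {"tx": 0.2, "ty": -0.02, "tz": 0, "rx": 0, "ry": 0, "rz": 0.02, "hand": 0.2},
  ],
)

```text
t: 13.3
tool_pos: [0.5646, -0.1552, 0.1025]
tool_rot: [-0.001, 0.729, 0.684, -0.0]
force: [-2.4, -0.7, -3.8]
gripper_width: 0.0343
finger_force: 1.5
```

Emit:
play_rows(
  targets=[
    {"tx": 0.15, "ty": -0.01, "tz": 0, "rx": 0, "ry": 0, "rz": 0.02, "hand": 0.2},
    {"tx": 0.15, "ty": -0.01, "tz": 0, "rx": 0, "ry": 0, "rz": 0.02, "hand": 0.2},
  ],
)

```text
t: 13.47
tool_pos: [0.5681, -0.1554, 0.1028]
tool_rot: [-0.0, 0.715, 0.699, 0.0]
force: [-3.1, 1.3, -2.7]
gripper_width: 0.034
finger_force: 1.4
```

Emit:
play_rows(
  targets=[
    {"tx": 0.2, "ty": 0, "tz": 0, "rx": 0, "ry": 0, "rz": 0.02, "hand": 0.2},
  ],
)

```text
t: 13.55
tool_pos: [0.5688, -0.1553, 0.1027]
tool_rot: [-0.001, 0.708, 0.706, -0.001]
force: [-9.3, 0.2, 1.1]
gripper_width: 0.0341
finger_force: 4.6
```

Emit:
play_rows(
  targets=[
    {"tx": 0.2, "ty": 0, "tz": 0, "rx": 0, "ry": 0, "rz": 0.02, "hand": 0.2},
  ],
)

```text
t: 13.63
tool_pos: [0.5691, -0.1551, 0.1025]
tool_rot: [-0.003, 0.701, 0.714, -0.002]
force: [-14.2, -0.9, 3.7]
gripper_width: 0.0342
finger_force: 6.8
```

```bash
python3 - <<'E'
from h import *
im=capture("scene");cv2.imwrite("pics/s8.png",cv2.resize(im[200:360,170:370],None,fx=3.8,fy=3.7,interpolation=cv2.INTER_CUBIC))
E
```

```text
(no output)
```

View pics/s8.png

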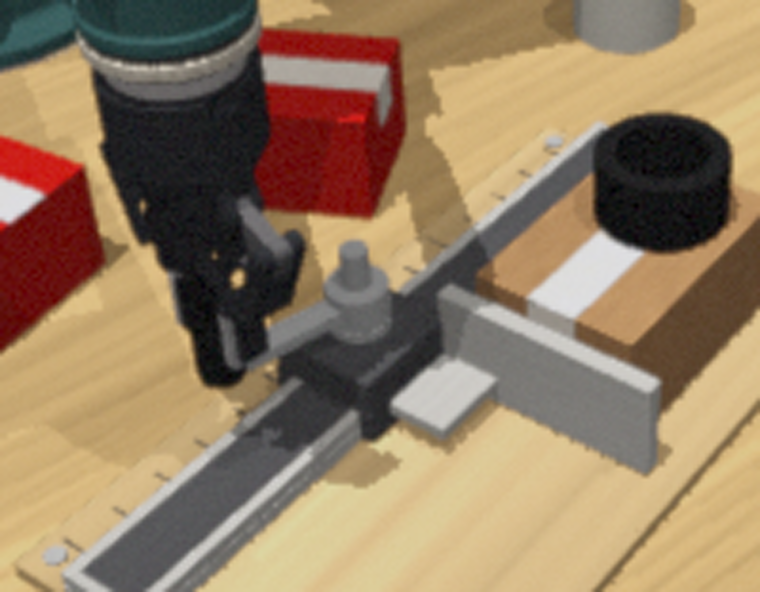

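The dead stop is reached: the force jumps to 14 N, and the knob at about full-image (228,298) stays put. I'll back off to the centre of the cage, lift and swing clear for a check from above.

Emit:
play_rows(
  targets=[
    {"tx": -0.4, "ty": 0, "tz": 0, "rx": 0, "ry": 0, "rz": -0.03, "hand": 0.2},
    {"tx": -0.3, "ty": 0, "tz": 0, "rx": 0, "ry": 0, "rz": -0.02, "hand": 0.2},
    {"tx": 0, "ty": 0, "tz": 0.2, "rx": 0, "ry": 0, "rz": 0, "hand": 0.1},
    {"tx": 0, "ty": 0, "tz": 3, "rx": 0, "ry": 0, "rz": 0, "hand": 0},
    {"tx": 0, "ty": 0, "tz": 3, "rx": 0, "ry": 0, "rz": 0, "hand": 0},
    {"tx": 0, "ty": 0, "tz": 3, "rx": 0, "ry": 0, "rz": 0, "hand": 0},
    {"tx": 0, "ty": 0, "tz": 3, "rx": 0, "ry": 0, "rz": 0, "hand": 0},
  ],
)

```text
t: 14.27
tool_pos: [0.5662, -0.156, 0.2272]
tool_rot: [0.001, 0.719, 0.695, 0.001]
force: [0.6, -0.5, -0.7]
gripper_width: 0.0428
finger_force: 0.0
```

Emit:
play_rows(
  targets=[
    {"tx": -2, "ty": -3, "tz": 0, "rx": 0, "ry": 0, "rz": 0, "hand": 0},
    {"tx": -2, "ty": -3, "tz": 0, "rx": 0, "ry": 0, "rz": 0, "hand": 0},
    {"tx": -2, "ty": -3, "tz": 0, "rx": 0, "ry": 0, "rz": 0, "hand": 0},
    {"tx": -2, "ty": -3, "tz": 0, "rx": 0, "ry": 0, "rz": 0, "hand": 0},
    {"tx": -2, "ty": -3, "tz": 0, "rx": 0, "ry": 0, "rz": 0, "hand": 0},
    {"tx": -2, "ty": -3, "tz": 0, "rx": 0, "ry": 0, "rz": 0, "hand": 0},
    {"tx": -1, "ty": -3, "tz": 0, "rx": 0, "ry": 0, "rz": 0, "hand": 0},
    {"tx": 0, "ty": 0, "tz": 0, "rx": 0, "ry": 0, "rz": 0, "hand": 0},
  ],
)

```text
t: 14.93
tool_pos: [0.4343, -0.3722, 0.2263]
tool_rot: [0.003, 0.72, 0.694, -0.001]
force: [0.1, -0.9, -0.5]
gripper_width: 0.0428
finger_force: 0.0
```

```bash
python3 - <<'E'
from h import *
im=capture("top");cv2.imwrite("pics/t9.png",cv2.resize(im[140:270,270:430],None,fx=4.5,fy=4.5,interpolation=cv2.INTER_CUBIC))
E
```

```text
(no output)
```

View pics/t9.png

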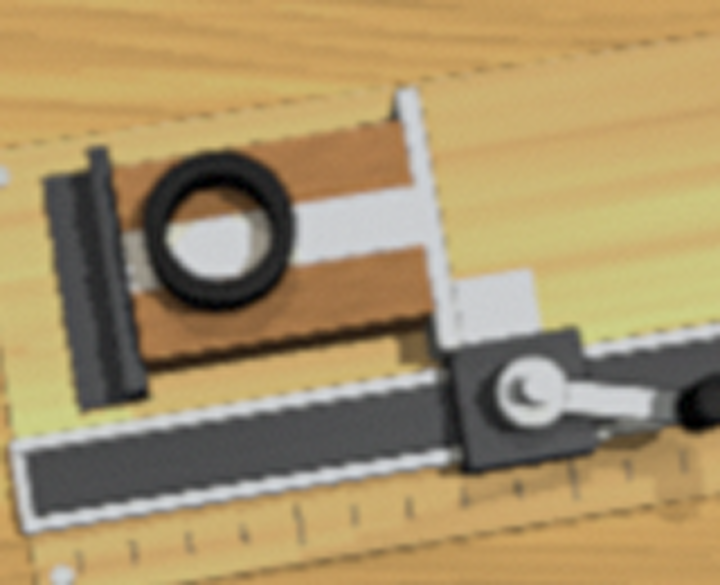

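```bash
python3 - <<'E'
from h import *
h=atz("top",(270+524/4.5,140+389/4.5),.116);print(h, np.hypot(*(h-[.58576,-.16470,.116])[:2]))
f=lambda x,y,z:atz("top",(270+x/4.5,140+y/4.5),z)
ey=np.array([-np.sin(.175),np.cos(.175),0])
# plate far (free) edge left side and carton near top edge
print([f(*p,.078)@ey for p in((398,92),(440,345))],[f(*p,.092)@ey for p in((408,125),(432,310))])
E
```

```text
[ 0.56666049 -0.06579321  0.116     ] 0.10073402569662912
[np.float64(-0.12908497043162911), np.float64(-0.13018779414280085)] [np.float64(-0.12992381566656885), np.float64(-0.1273512146559201)]
```

The top view shows the plate flush with the carton's near end at full-image (362,180), with the carton and tape roll where they stood and the lever tight. The stop has moved 100.7 mm, which matches the contact position.

```bash
python3 -c "
from h import *
print(bot.finish_job())"
```

```text
the job is handed in; nothing more can be done
None
```

The job is handed in; its verdict was not shown. The stop was freed, slid about 100.7 mm until it rests against the carton, and clamped tight again at the lever's dead stop, with the carton and tape roll undisturbed.

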